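# Set the length stop one hole shorter and butt the tube against it

## Robot

A 6-joint arm with a two-finger parallel gripper is mounted at the origin on a cart in front of the work surface, level with it; the furniture and walls round the work are solid. World frame = base frame: x ahead of the robot, y to its left, z up, the work surface at z = 0. Lengths are in m, angles in rad, forces in N, time in s.
With the tool pointing down it reaches from about 0.275 to 0.875 m from the base axis. Payload 12.5 kg.
Tool frame: the origin (TCP) lies on the centre line of the jaws, within the pads' length; the fingertips stand r.finger_overhang ahead of it and the grasp point (between the pads) lies 3 mm ahead of it (r.finger_overhang is the distance from the TCP to the fingertips, in m); z points along the fingers, y is the line along which they close (so a half turn about z gives the same grasp; the last joint's range is limited). The gripper opens to 85 mm and grips with 20 to 120 N. Pads are 22 mm wide; open, the fingers measure 114 mm over their backs; the gripper's body (76 mm by 85 mm) begins 54 mm behind the grasp point. The pads swing forward as they close: fully open they stand 13 mm farther back than shut.
Start: joints at [1.062, 0.351, 1.652, -0, 1.139, -0.085], TCP at [0.226, 0.501, 0.253] pointing down, gripper open.
Joint ranges: [-2.75, 2.75], [-0.79, 2.1], [0.01, 2.65], [-1.57, 4.71], [0.07, 3.14], [-2.87, 2.87]. Speed limits (rad/s): [2.22, 2.22, 2.79, 3.14, 3.14, 3.14].

## Interface

Orientations are given as a unit quaternion [x, y, z, w].
In Python, from cell import r, optics gives the robot as it stands. The module is installed in compiled form; this text tells all that it offers. Calls block until the motion is done:
- r.move_to(position, orientation): joint-space move of the TCP to a pose.
- r.move_linear(position, rot=None, vel=0.15): straight line of the TCP; rot=None keeps the orientation; vel is the mean speed in m/s.
- r.set_joints(angles): joint-space move.
- r.set_gripper(opening, squeeze=None): opening from 0.0 (shut) to 1.0 (fully open); squeeze is the grip in N (None keeps the last); returns when the fingers have stopped.
- r.sleep(seconds).
- r.inverse_kinematics(position, orientation): joint angles nearest the present ones, or None.
- optics.get_image(name): name is "side" or "top"; returns a dict with "pixels" (384x512x3 uint8, red, green, blue), "depth" (384x512 float32, m along the optical axis (not along the pixel's ray), 0 where there is no reading), "fx", "fy", "cx", "cy" (pixels), "camera_from_world" (4x4, takes a point from world to camera coordinates). Camera axes: x right, y down, z forward; pixel columns grow to the right and rows downward; lengths in m; the calibration is good to about 2 mm. A picture is of the moment at which its call begins.
A pose or a line that the arm cannot do raises r.PlanningError and nothing moves.
- r.hand_in(): hands the job in; it is judged then, once.
Readings, each from a call of its own:
- r.current_t(): time.
- r.current_q(): joint angles.
- r.current_qvel(): joint speeds.
- r.current_effort(): joint torques, N m.
- r.current_tool_pos(): TCP position.
- r.current_ee_rot(): TCP orientation.
- r.current_contact_force(): force on the tool from outside, world axes, zero at the start.
- r.current_torque(): the same for the moment, N m.
- r.current_opening(): opening from 0.0 (shut) to 1.0 (fully open).
- r.current_finger_force(): force on a finger pad.
Only numpy, scipy, OpenCV 4.12 (cv2) and the standard library are available. Lean on these libraries where they do the work, as an engineer would, in place of code of your own. Each camera call takes 0.05 s, during which the arm holds its last target. There are 200 camera calls.

## Task

Set the telescoping length stop one hole shorter: press in its sprung brass button, slide the drilled tube towards the blue end block until the button snaps out through the very next hole, and stop there without hauling the tube hard against its button. Then lay the square steel tube offcut flat on the gauge's bed along the fence bar, slide it up to the stop plate, bear on it with one steady push of about 15 N to take up the stop's slack, without ramming it, and leave it there touching plate and fence. Leave the other things on the table where they lie.

Things in the scene. Friction and masses are not known exactly. Their poses are not given: they have to be found in the camera images.
- length_gauge: Length gauge, bolted down: dark bed plate 110 x 470 x 8 mm with fence bar, blue end block and square inner rail. Origin: centre of its width on the table top; z up, y along it towards the end block, x towards the fence (away from the robot within 0.15 rad). Bed y -240 to 230 mm, top z 8; block y 182 to 228, top z 68. Bolt heads 6 mm over the bed at x -43 y -225 and x +-43 y 135.
- fence_face (a point): Middle of the fence bar's working face (steel bar 12 x 172 mm, 12 mm high over the bed, along y -240 to -68 mm of the gauge). Axes as the gauge's; the face lies at gauge x 20 mm and looks to -x.
- stop_tube: Bright square tube, 30 x 30 mm, 2 mm wall, sliding on the inner rail along gauge y, with a steel stop plate on its end. Origin: tube centre line on the plate's working face (looks to -y), 43 mm over the table; axes as the gauge's. Plate 48 mm wide, 8 thick, z -33 to 19; tube y 8 to 165. In its -x wall 11.4 mm holes at y about 143, 115 (holds the button at the start), 86, 58.
- tube_collar (a point): Centre of the black collar (34 mm square, 14 mm long) on the tube's block end. Towards the block (+y) is shorter; the next hole lies 26 to 31 mm on, with 0.7 mm slack round the button. 8 to 15 N move the tube off the button held flush, then about 3 N; near the hole the dome draws it on; only that click and the stiff resistance after it show it is home. With the button out it will not slide.
- stop_button: Brass domed button, 10 mm across, in the inner rail at gauge x -21, y 50, z 43 mm; origin: top of the dome. Stands 6 mm proud of the tube's -x wall; goes in along +x, 4 N to start, 6 N flush. Held flush by a flat pad (squeezing across the tube), it lets the tube be pushed off it, slides under the wall and springs out at the next hole by itself. It stays while the tube slides. Over 30 N from the tube bends it.
- tube_offcut: The work: brown square steel tube offcut, 40 x 40 x 120 mm, 3 mm wall, 0.2 to 0.36 kg. Origin: centre of its underside; y along its length, z up. Seated, it lies on the bed (gauge z 8 mm) against the fence (gauge x 0) and its end touches the stop plate (centre 60 mm to -y of the plate's face). A steady push of about 15 N (over 8) along gauge +y takes up the slack; over 25 N on the plate is ramming.
- calliper: Bystander: steel vernier calliper, 63 x 220 x 6 mm, lying in front of the gauge; origin: centre of its underside.
- soapstone: Bystander: soapstone marker in its holder, 13 x 100 x 7 mm; origin: centre of its underside.
- magnet_square: Bystander: red welding magnet, 60 x 120 x 18 mm, behind the gauge; origin: centre of its underside.
- angle_offcut: Bystander: light steel angle offcut, 30 x 160 x 30 mm, behind the gauge; origin: centre of its underside.

How it is judged:
By the outcome, as a careful person would: the job done as asked, in the order asked, and still so for the second after the job is handed in, with the robot touching nothing.
It also fails if it takes over 70 s, if anything falls off the work surface, if the arm or the gripper's body presses on something with over 40 N, if the wrist force passes 120 N, or if a joint passes its speed limit or range.

## Working session

There is one attempt and no reset: what is moved stays moved. The work goes in short steps, each a Python script; the robot and the scene stay as the last script left them, time stands still between calls to the robot, and variables do not carry over. Pictures are saved under pics/ and viewed, at most 10 in all, crops included, and the job is handed in when it is done.

```bash
mkdir -p pics
python3 - <<'E'
from cell import r,optics
import cv2,numpy as np
for n in("top","side"):
    d=optics.get_image(n); cv2.imwrite(f"pics/{n}0.png",d["pixels"][:,:,::-1]); np.savez(f"{n}0.npz",**d)
    M=d["camera_from_world"]; print(n,d["fx"],d["cx"],d["cy"],(-M[:3,:3].T@M[:3,3]).round(3),M[:3,:3].round(2).tolist(),(d["depth"]>0).mean())
print(r.current_t(),r.finger_overhang,r.current_ee_rot(),r.current_contact_force())
E
```

```text
top 433.8884233875672 255.7757297489017 193.1754675295439 [ 0.364 -0.065  1.492] [[-0.01, -1.0, 0.01], [-0.99, 0.01, -0.1], [0.1, -0.01, -0.99]] 0.9959767659505209
side 407.4476610225595 264.60601282231994 194.66058951594215 [ 0.177 -0.941  0.656] [[0.92, -0.39, 0.01], [-0.2, -0.51, -0.84], [0.33, 0.77, -0.54]] 0.9960581461588541
0.1 0.022 [ 2.10324538e-01  9.77631479e-01 -5.04613361e-04 -1.59608251e-04] [-0.05692616 -0.02615226  0.36685812]
```

View pics/top0.png

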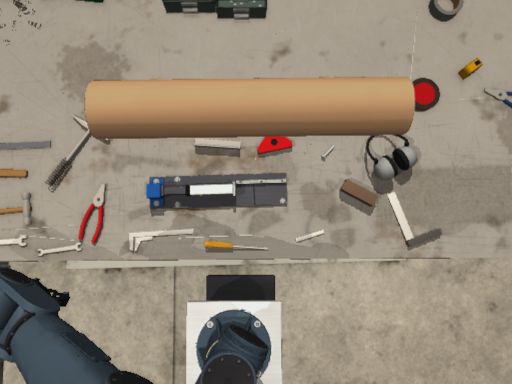

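View pics/side0.png

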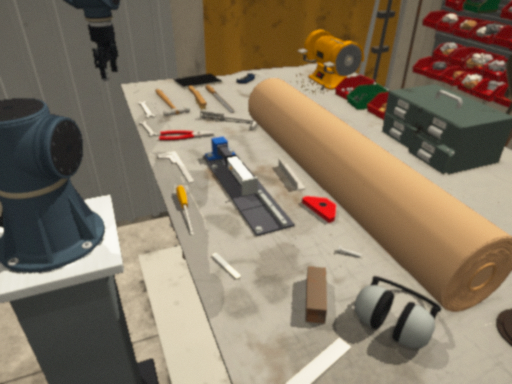

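```bash
cat > h.py <<'E'
import numpy as np,cv2
def pts(d,px,z):
    """pixels (N,2) -> world points on plane z"""
    M=d["camera_from_world"];R=M[:3,:3];c=-R.T@M[:3,3]
    px=np.atleast_2d(px).astype(float)
    ray=np.c_[(px[:,0]-d["cx"])/d["fx"],(px[:,1]-d["cy"])/d["fy"],np.ones(len(px))]@R
    return c+ray*((z-c[2])/ray[:,2])[:,None]
def cloud(d):
    v,u=np.mgrid[:384,:512];M=d["camera_from_world"];Z=d["depth"]
    P=np.stack([(u-d["cx"])/d["fx"]*Z,(v-d["cy"])/d["fy"]*Z,Z],-1)
    return (P-M[:3,3])@M[:3,:3]
def rect(d,mask,z):
    """largest blob's min-area rectangle on plane z: centre, sizes, long-axis angle"""
    cs,_=cv2.findContours(mask.astype(np.uint8),cv2.RETR_EXTERNAL,cv2.CHAIN_APPROX_NONE)
    c=max(cs,key=cv2.contourArea)[:,0]
    w=pts(d,c,z)[:,:2]; (x,y),(a,b),t=cv2.minAreaRect((w*1000).astype(np.float32))
    t=np.radians(t); t=t if a>b else t+np.pi/2
    return np.round([x,y,max(a,b),min(a,b),(t+np.pi)%np.pi],3)
E
python3 - <<'E'
from h import *
for n,boxes in(("top",dict(bed=(135,165,300,220),off=(330,170,390,215))),("side",dict(bed=(195,130,300,240),off=(295,255,335,330)))):
    d=dict(np.load(n+"0.npz")); im=d["pixels"]; hsv=cv2.cvtColor(im,cv2.COLOR_RGB2HSV);W=cloud(d)
    def box(k):
        m=np.zeros((384,512),bool);a,b,c,e=boxes[k];m[b:e,a:c]=1;return m
    H,S,V=[hsv[...,i].astype(int) for i in range(3)]
    brown=box("off")&(H<20)&(S>70)
    blue=box("bed")&(H>100)&(H<125)&(S>150)
    bright=box("bed")&(V>185)&(S<40)
    print(n,"off",rect(d,brown,.04),"top z",np.percentile(W[brown][:,2],[5,50,95]).round(3), brown.sum())
    top=brown&(W[...,2]>.033); print(" offtop by z",rect(d,top,.04))
    print(" blue",rect(d,blue,.068),"bright",rect(d,bright,.058))
    bt=blue&(W[...,2]>.06); print(" bluetop",rect(d,bt,.068))
    tt=box("bed")&(W[...,2]>.045)&~blue; print(" highs",rect(d,tt,.058))
    bed=box("bed")&(W[...,2]>.0045)&(abs(W[...,0]-.4)<.25); print(" bed",rect(d,bed,.008))
    a,b,c,e=boxes["bed"]; k=4; cv2.imwrite(f"pics/{n}1.png",cv2.resize(im[b:e,a:c,::-1],None,fx=k,fy=k,interpolation=cv2.INTER_CUBIC))
E
```

```text
top off [ 513.374 -423.077  122.969   45.737    1.068] top z [0.018 0.039 0.045] 486
 offtop by z [ 513.052 -424.808  119.567   41.976    1.07 ]
 blue [5.14990e+02 2.56997e+02 9.02530e+01 5.19460e+01 6.40000e-02] bright [526.041  72.768 139.998  28.859   1.598]
 bluetop [5.20812e+02 2.61217e+02 4.38300e+01 4.26970e+01 1.80000e-02]
 highs [524.132 118.924 246.121  43.67    1.595]
 bed [523.688  63.804 493.252 126.267   1.613]
side off [ 506.362 -442.843  154.477   41.666    1.048] top z [0.003 0.041 0.043] 1116
 offtop by z [ 513.557 -430.746  126.77    40.935    1.082]
 blue [498.779 202.97  151.215  42.113   1.168] bright [541.679 133.569 266.739  57.909   1.377]
 bluetop [518.956 247.901  53.23   39.781   1.28 ]
 highs [704.462 165.765 260.711 124.802   1.104]
 bed [528.643 117.55  614.126 122.495   1.576]
```

View pics/top1.png

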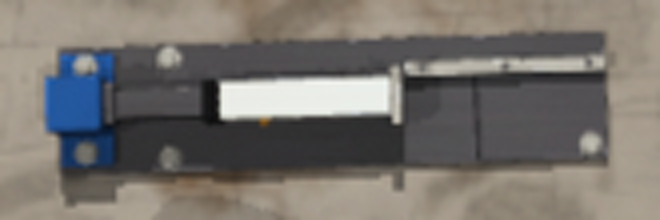

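View pics/side1.png

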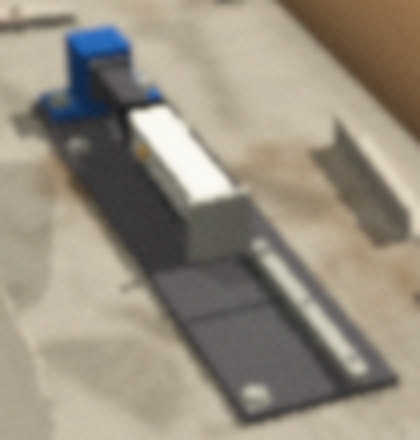

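Run:
```python
from h import *
def fit(G,W):
    G=np.array(G,float);W=np.array(W);g=G-G.mean(0);w=W-W.mean(0)
    t=np.arctan2((g[:,0]*w[:,1]-g[:,1]*w[:,0]).sum(),(g*w).sum());c,s=np.cos(t),np.sin(t);R=np.array([[c,-s],[s,c]])
    o=W.mean(0)-R@G.mean(0);return t,o,(W-(G@R.T+o)).round(1)
T=[((168,57),(43,135),.014),((170,158),(-43,135),.014),((590,143),(-43,-225),.014),((606,32),(55,-240),.008),((605,165),(-55,-240),.008),((73,105),(0,205),.068)]
S=[((256,395),(-43,-225),.014),((78,145),(-43,135),.014),((243,422),(-55,-240),.008),((398,382),(55,-240),.008)]
for n,L,o in(("top",T,(135,165)),("side",S,(195,130))):
    d=dict(np.load(n+"0.npz"))
    w=[pts(d,np.array(p)/4+o-.4,z)[0,:2]*1000 for p,_,z in L]
    t,c,e=fit([g for _,g,_ in L],w);print(n,t,c,e.tolist())
d=dict(np.load("top0.npz"))
R=None
for k,p,z in(("button",(264,122),.043),("platefront top",(402,95),.062),("collar l",(202,100),.06),("fenceface a",(420,73),.02),("fenceface b",(600,73),.02),("plate -x",(397,124),.062)):
    print(k,(pts(d,np.array(p)/4+(135,165)-.4,z)[0]*1000).round(1))
```

```text
top 0.020843991540650135 [525.41989406  59.21770548] [[0.9, 0.0], [0.0, -0.9], [3.0, 0.7], [1.3, -1.9], [-3.8, 2.9], [-1.4, -0.9]]
side 0.020038983341886286 [526.86317706  53.46609276] [[2.5, 0.5], [-0.4, 0.4], [-1.0, 0.1], [-1.1, -1.0]]
button [507.1 109.1  43. ]
platefront top [527.   -7.4  62. ]
collar l [524.1 158.5  60. ]
fenceface a [550.6 -21.1  20. ]
fenceface b [ 549.6 -174.9   20. ]
plate -x [502.8  -3.2  62. ]
```

```bash
cat >> h.py <<'E'
TH=0.0205; O=np.array([.526,.057]); C,S_=np.cos(TH),np.sin(TH)
EX=np.array([C,S_,0]); EY=np.array([-S_,C,0])
def g2w(x,y,z): return np.r_[O,0]+x*EX+y*EY+np.array([0,0,z])
def down(yaw):
    """tool z down, tool y along world direction yaw"""
    f=(np.pi/2-yaw)/2; return [np.sin(f),np.cos(f),0.,0.]
def best(r,pos,yaw):
    c=[]
    for y in(yaw,yaw+np.pi):
        q=r.inverse_kinematics(list(pos),down(y))
        if q is not None:c.append((abs(q[5]),y))
    return down(min(c)[1])
def fg(r):
    f=np.array(r.current_contact_force()); return np.round([f@EX,f@EY,f[2]],1)
E
python3 - <<'E'
from cell import r
from h import *
p=g2w(0,51,.15*1000)/1; p=g2w(0,.051,.15); q=best(r,p,TH)
r.move_to(list(p),q); print(r.current_t(),r.current_q(),fg(r))
r.move_linear(list(g2w(0,.051,.046)),vel=.12); print(r.current_t(),fg(r),r.current_tool_pos())
r.set_gripper(0.5,20); print(r.current_t(),r.current_opening(),fg(r))
r.set_gripper(0.0,20); print(r.current_t(),r.current_opening(),fg(r),r.current_finger_force())
t=r.current_t(); r.move_linear(list(g2w(0,.0515,.046)),vel=.02); print(r.current_t()-t,fg(r))
E
```

```text
1.9333 [1.17386501e-01 4.57341711e-01 1.78051189e+00 1.33477146e-04
 9.03447785e-01 9.54017633e-02] [-0.5  0.  -0.2]
2.95 [1.  0.3 0.5] [0.52536344 0.10808051 0.04662357]
3.4417 0.49780491380699277 [-0.7  0.1  1. ]
3.6917 0.35198944037020674 [-4.9  0.1  4.5] 24.23276698042173
0.25 [-6.  -2.9  3.5]
```

Run:
```python
from cell import r
from h import *
r.set_gripper(0.0,32); y=.0515; y0=y; f0=fg(r)[1]; print(r.current_opening(),f0,r.current_t())
while y-y0<.034:
    d=y-y0; y+= .0015 if d<.022 else .0005
    r.move_linear(list(g2w(-.0005,y,.046)),vel=.02); f=fg(r); a=(np.array(r.current_tool_pos())-np.r_[O,0])@EY
    print(round((y-y0)*1e3,1),round(a*1e3-51.5,1),f,round(r.current_opening(),3),end=' | ')
    if -f[1]>(20 if d<.022 else 9): break
print(r.current_t())
```

```text
0.34955784773797366 -2.8 4.1583
1.5 1.2 [-2.4 -3.8  2.6] 0.348 | 3.0 2.6 [-3.7 -6.5  3.5] 0.35 | 4.5 4.3 [-3.8 -3.1  3.5] 0.343 | 6.0 6.2 [-4.  -0.1  3.3] 0.348 | 7.5 7.7 [-4.1  0.8  1.8] 0.346 | 9.0 9.1 [-5.   1.1  3.2] 0.34 | 10.5 10.6 [-4.9  0.6  3.1] 0.347 | 12.0 12.0 [-4.2 -0.8  2.7] 0.343 | 13.5 13.5 [-4.8 -1.7  4.6] 0.348 | 15.0 15.0 [-5.4 -1.2  3.7] 0.348 | 16.5 16.4 [-5.5 -1.6  3. ] 0.348 | 18.0 18.1 [-5.4  0.4  3.4] 0.342 | 19.5 19.5 [-5.4 -0.   4.6] 0.347 | 21.0 21.0 [-4.9 -0.5  3.4] 0.35 | 22.5 22.7 [-5.6  1.5  3.2] 0.345 | 23.0 23.2 [-5.5  0.7  3.7] 0.344 | 23.5 23.6 [-5.5 -0.1  3.1] 0.345 | 24.0 24.1 [-4.8  0.   1.7] 0.348 | 24.5 24.8 [-4.9  2.5  3. ] 0.348 | 25.0 25.8 [-5.9  9.3  2.2] 0.348 | 25.5 26.3 [-5.2  7.4  3.2] 0.348 | 26.0 26.6 [-5.3  4.4  3. ] 0.345 | 26.5 26.9 [-5.   3.   3.6] 0.35 | 27.0 27.1 [-5.5  0.6  2.9] 0.349 | 27.5 27.5 [-5.7 -0.7  3.3] 0.348 | 28.0 27.9 [-4.5 -2.3  3.5] 0.343 | 28.5 28.4 [-5.6 -2.5  3.5] 0.352 | 29.0 28.8 [-5.1 -3.3  3.6] 0.346 | 29.5 29.2 [-4.8 -3.9  3.6] 0.344 | 30.0 29.4 [-5.4 -6.6  4.7] 0.35 | 30.5 29.6 [-4.6 -9.3  5.5] 0.346 | 11.9083
```

Run:
```python
from cell import r,optics
from h import *
r.move_linear(list(g2w(-.0008,.0515+.0292,.046)),vel=.02); print(fg(r))
r.set_gripper(0.9,20); r.move_linear(list(g2w(0,.080,.15)),vel=.15); print(r.current_t(),fg(r))
p=list(g2w(-.1,-.25,.2)); 
# over the offcut, off the picture enough to see the gauge
yaw=1.072
c=[.5135,-.4265]
q=best(r,[c[0],c[1],.15],1.072+np.pi/2)
r.move_to([c[0],c[1],.15],q); print(r.current_t(),r.current_q().round(2),q)
out=[]
for n,b in(("top",(135,165,300,220)),("side",(195,130,300,240))):
    d=optics.get_image(n); np.savez(n+"1.npz",**d); x0,y0,x1,y1=b
    out.append(cv2.resize(d["pixels"][y0:y1,x0:x1,::-1],None,fx=4 if n=="top" else 3,fy=4 if n=="top" else 3,interpolation=cv2.INTER_CUBIC))
w=max(o.shape[1] for o in out); out=[cv2.copyMakeBorder(o,0,0,0,w-o.shape[1],cv2.BORDER_CONSTANT) for o in out]
cv2.imwrite("pics/after1.png",np.vstack(out))
```

```text
[-4.1 -4.8  2.5]
13.5167 [0.5 0.3 0. ]
15.5417 [-0.76  0.67  1.41  0.    1.06 -0.26] [np.float64(-0.8597583581860218), np.float64(-0.510701052994094), 0.0, 0.0]
```

View pics/after1.png

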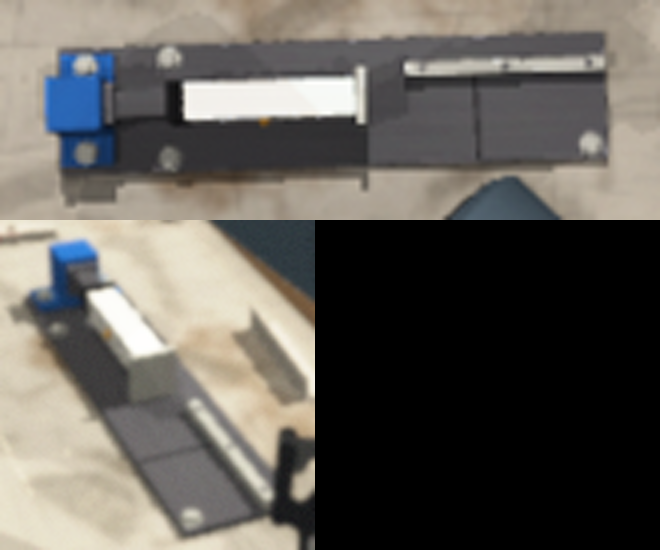

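Run:
```python
from cell import r
from h import *
c=np.array([.5135,-.4275])
r.move_linear([*c,.040],vel=.15); print(r.current_t(),fg(r))
r.set_gripper(0.0,50); print(r.current_opening(),r.current_contact_force(),r.current_torque(),r.current_finger_force())
r.move_linear([*c,.12],vel=.15); print(r.current_t(),fg(r),r.current_torque())
p=list(g2w(-.008,-.118,.12)); q=best(r,p,TH); print(q,r.current_ee_rot())
r.move_to(p,q); print(r.current_t(),r.current_q().round(2))
r.move_linear(list(g2w(-.008,-.118,.052)),vel=.1)
z=.052; f0=fg(r); print(f0)
while z>.044:
    z-=.0007; r.move_linear(list(g2w(-.008,-.118,z)),vel=.02); f=fg(r); print(round(z,4),f)
    if f[2]-f0[2]>3: break
print(r.current_t(),r.current_opening(),r.current_torque())
```

```text
16.525 [ 1.  -0.   0.9]
0.45770520102227086 [-0.84897089  0.54207511  5.65825235] [ 0.14929431  0.08711672 -0.09239048] 52.080866396427155
17.6333 [-0.3 -0.  -2.8] [-0.02958893  0.04999468  0.00087669]
[np.float64(0.6998219187136097), np.float64(0.7143173539037128), 0.0, 0.0] [ 8.59749655e-01  5.10715097e-01 -2.12530365e-04 -7.58275046e-04]
19.0083 [-0.21  0.49  1.83 -0.    0.83 -0.23]
[ 0.2 -0.  -3.1]
0.0513 [ 0.  -0.5 -4.7]
0.0506 [-0.4 -0.8 -3.3]
0.0499 [ 0.2 -1.  -3.2]
0.0492 [ 0.4 -1.1 -3.8]
0.0485 [-3.7 -0.7  5.2]
21.0917 0.4572913405174197 [0.10795932 0.42602306 0.0507134 ]
```

Run:
```python
from cell import r
from h import *
z=.0485; x=-.008; y=-.118
r.move_linear(list(g2w(x+.004,y,z)),vel=.03); x+=.004; f0=fg(r); print(f0)
while x<.008:
    x+=.0007; r.move_linear(list(g2w(x,y,z)),vel=.02); f=fg(r); print(round(x*1e3,1),f,round(r.current_torque()[2],2),end=' | ')
    if f[0]-f0[0]<-6: break
print(r.current_t())
f0=fg(r)
n=0
while y<-.085:
    y+=.002 if y<-.106 else .0007
    r.move_linear(list(g2w(x,y,z)),vel=.03); f=fg(r); print(round(y*1e3,1),f,round(r.current_torque()[2],2),end=' | ')
    if f[1]<-8 : break
print(r.current_t(),x,y)
```

```text
[-1.2  0.8  4.7]
-3.3 [-3.8 -0.9  9.5] 0.0 | -2.6 [-5.6 -0.5 11.1] 0.02 | -1.9 [-6.4 -0.1 11.6] -0.01 | -1.2 [-6.8 -0.7 12. ] -0.03 | -0.5 [-7.   0.3 11.1] -0.02 | 0.2 [-7.   1.2 10.6] -0.0 | 0.9 [-7.7  0.1 11.6] -0.0 | 23.125
-116.0 [-8.4 -5.7 11.6] 0.17 | -114.0 [-7.7 -8.6 10.6] 0.22 | 23.625 0.0009000000000000003 -0.11399999999999999
```

Run:
```python
from cell import r
from h import *
z=.0490; x=.0009; y=-.114
r.move_linear(list(g2w(x,y,z)),vel=.02); print(fg(r))
z=.0492;r.move_linear(list(g2w(x,y,z)),vel=.02); f0=fg(r); print(f0)
while x<.010:
    x+=.0005; r.move_linear(list(g2w(x,y,z)),vel=.02); f=fg(r); print(round(x*1e3,1),f,round(r.current_torque()[2],2),end=' | ')
    if f[0]<-9: break
print(r.current_t(),r.current_tool_pos())
```

```text
[-5.6 -4.4  4.7]
[-4.9 -3.5  2.6]
1.4 [-8.1 -4.1  4.8] 0.12 | 1.9 [-10.5  -5.5   6.2] 0.16 | 24.625 [ 0.528699   -0.05723532  0.04907037]
```

Run:
```python
from cell import r
from h import *
z=.0494; x=.0014; y=-.114
r.move_linear(list(g2w(x,y,z)),vel=.02); print(fg(r))
while y<-.083:
    y+=.001; r.move_linear(list(g2w(x,y,z)),vel=.025); f=fg(r); print(round(y*1e3,1),f,round(r.current_torque()[2],2),end=' | ')
    if f[1]<-10 : break
print(r.current_t(),x,y,r.current_opening())
```

```text
[-5.7 -3.8  1.9]
-113.0 [-6.7 -4.1  2.3] 0.2 | -112.0 [-6.2 -4.4  1. ] 0.18 | -111.0 [-6.4 -4.6  1.5] 0.13 | -110.0 [-6.5 -4.9  1. ] 0.16 | -109.0 [-6.1 -3.5  1.5] 0.09 | -108.0 [-5.6 -5.4  2.2] 0.13 | -107.0 [-5.6 -4.1  1.9] 0.11 | -106.0 [-5.7 -5.   2.3] 0.18 | -105.0 [-5.6 -4.3  2.8] 0.09 | -104.0 [-6.9 -4.3  2.1] 0.11 | -103.0 [-5.5 -4.5  0.3] 0.12 | -102.0 [-6.3 -4.6  2.1] 0.09 | -101.0 [-5.8 -4.2  2.5] 0.09 | -100.0 [-5.6 -4.2  1.2] 0.08 | -99.0 [-5.6 -5.1  2. ] 0.1 | -98.0 [-6.1 -5.1  1.5] 0.08 | -97.0 [-7.  -4.5  1.6] 0.11 | -96.0 [-6.1 -4.7  2.7] 0.04 | -95.0 [-5.9 -4.7  0.7] 0.09 | -94.0 [-5.9 -7.3  1.3] 0.14 | -93.0 [ -7.  -13.6   1.1] 0.19 | 30.125 0.0014 -0.09299999999999999 0.45634470774535213
```

Run:
```python
from cell import r,optics
from h import *
z=.0494; x=.0014; y=-.093
while y<-.085:
    y+=.0003; r.move_linear(list(g2w(x,y,z)),vel=.02); r.sleep(.1); f=fg(r); print(round(y*1e3,1),f,round(r.current_torque()[2],2),end=' | ')
    if f[1]<-18.3 : break
for i in range(4): r.sleep(.3); print(fg(r))
r.set_gripper(0.7,20); print(r.current_t(),fg(r))
p=np.array(r.current_tool_pos()); r.move_linear(list(p+[0,0,.1]),vel=.12)
r.move_to(list(g2w(-.15,.15,.25)),list(r.current_ee_rot())); print(r.current_t())
out=[]
for n,b in(("top",(135,165,300,220)),("side",(195,130,300,240))):
    d=optics.get_image(n); np.savez(n+"2.npz",**d); x0,y0,x1,y1=b
    out.append(cv2.resize(d["pixels"][y0:y1,x0:x1,::-1],None,fx=4 if n=="top" else 3,fy=4 if n=="top" else 3,interpolation=cv2.INTER_CUBIC))
w=max(o.shape[1] for o in out); out=[cv2.copyMakeBorder(o,0,0,0,w-o.shape[1],cv2.BORDER_CONSTANT) for o in out]
cv2.imwrite("pics/after2.png",np.vstack(out))
```

```text
-92.7 [ -7.3 -15.3  -0.1] 0.16 | -92.4 [ -6.9 -18.    1.5] 0.18 | -92.1 [ -7.1 -19.1   1.5] 0.25 | [ -8.1 -18.9   1.2]
[ -8.1 -18.3   1.4]
[ -7.  -19.5   2.5]
[ -6.6 -18.8   0.8]
32.7083 [ 0.4 -1.3  0.4]
34.85
```

View pics/after2.png

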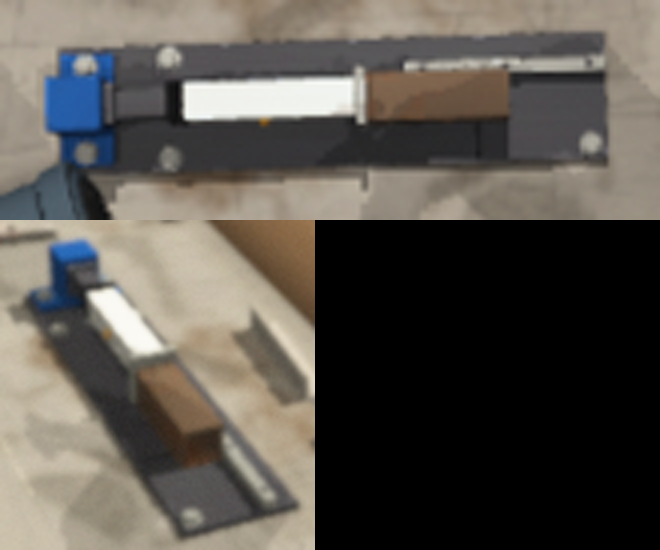

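The picture shows the brown offcut against the plate (column 367) and along the fence (row 72). The button is still out at (264,121).

Run:
```python
from cell import r
print(r.hand_in(),r.current_t())
```

```text
the job is handed in; nothing more can be done
the job is handed in; nothing more can be done
```

The stop is set one hole shorter, with the button out and the tube moved about 29 mm. The offcut lies flat on the bed, touching the fence and plate after a steady push of about 14 N (an estimate: 19 N measured, less about 4.5 N of drag), and the job was handed in at about 35 s.

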